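Fit the bumper and set the stiff length stop

TASK

Set up the length stop for finished parts. Take the orange bumper saddle out of its holder, stand it on the black rubber mat and let go so that you can take it the other way round, then hang it astride the steel bar between the two blue cheeks of the stop and let go. Then nudge the stiff stop along its base towards the red mark: halt one to two centimetres short of it, and finish in small taps until the black pointer is in line with the red mark (within 4 mm), never going past it. Leave the other things on the bench where they are.

Things in the scene. Friction and masses are not known exactly. Their poses are not given: they have to be found in the camera images.
- saddle: Orange plastic bumper saddle, an upside-down U, loose, 0.15 to 0.31 kg: 50 (own x) x 56 (own y) x 58 mm high, origin at the centre of its underside. Two 12 mm legs, between them a 26 mm wide, 44 mm deep slot, open below and at both y ends. Gripped across its ends (56 mm, along y) or across its legs (50 mm, along x, black patches). Hung, its y lies along the bar, either way round.
- holder: Fixed dark steel holder, 80 (x) x 68 (y) mm, origin at the centre of its underside. Side walls 60 mm high stand 4 mm off the saddle's legs, so in it the saddle can only be gripped across its y ends, open but for a 12 mm high lip. The saddle starts on its 6 mm floor, axes aligned with the holder's; lift straight up until clear of the walls.
- mat: Fixed black rubber mat, 130 x 130 x 3 mm, origin at the centre of its underside; free set-down place. Holder and mat may change places. Just behind their row (from x = 0.47 m on) stand a pile of boxes and a black case, taller than 0.25 m, and between them and the stop a fixed blue vise: lift to 0.2 m and swing across in front of the tall things, within about 0.43 m of the base axis.
- fixture: Fixed base of the length stop, aluminium, 244 mm long (own y) x 92 mm, 16 mm thick, origin under its middle on the bench. White scale along its front (-x) edge; a dark end block at each end, its top 32 mm above the bench.
- stop (a joint): Slide of the blue stop carriage along the base, in m, 0 to 0.10, growing towards the fixture's -y (starts near 0). Stiff: needs about 8 N to move (more when pushed faster), and stays where it is left.
- stop_bar (a point): Middle of the top of the carriage's steel bar, 80 mm above the bench; axes are the fixture's. Bar 16 mm wide (x), 14 high, along y between two blue cheeks, inner faces 66 mm apart (no room for fingers at the saddle's ends), 12 thick, 50 wide (x), tops 98 mm above the bench. Carriage plate top 29 mm above the bench. A hung saddle's origin is 44 mm below this point.
- stop_push (a point): Centre of the outer face of the carriage's +y cheek, 60 mm above the bench, where to push it towards the fixture's -y; the end block behind it is at least 13 mm away and only 32 mm high. Axes are the fixture's.
- stop_pointer (a point): Tip of the carriage's black pointer at the scale, 20 mm above the bench; moves with the stop, axes are the fixture's.
- mark: Red clip on the front edge of the scale (fixed); its origin is at its 3 mm wide red line, its axes are the fixture's. The pointer is in line when it has the same place along the fixture's y. The carriage must travel 45 to 90 mm towards -y to reach it.
- tape_roll: roll of black tape lying flat, 57 mm across, 19 high; a bystander
- padlock: brass padlock lying flat, 69x45x19; a bystander
- carton: plain white carton, 59x66x75; a bystander
- pliers: red-handled pliers lying flat, 173x53x13; a bystander
- tape_measure: yellow pocket tape measure, 32x75x67; a bystander

How it is judged:
By the outcome, as a careful person would: the job done as asked, in the order asked, and still so for the second after the job is handed in, with the robot touching nothing.
It also fails if it takes over 72 s, if anything falls off the work surface, if the arm or the gripper's body presses on something with over 40 N, if the wrist force passes 120 N, or if a joint passes its speed limit or range.

ROBOT

A 7-joint arm with a two-finger parallel gripper is mounted at the origin on a cart in front of the work surface, level with it; the furniture and walls round the work are solid. World frame = base frame: x ahead of the robot, y to its left, z up, the work surface at z = 0. Lengths are in m, angles in rad, forces in N, time in s.
With the tool pointing down it reaches from about 0.425 to 0.925 m from the base axis. Payload 6.8 kg.
Tool frame: the origin (TCP) lies on the centre line of the jaws, within the pads' length; the fingertips stand ahead of it and the grasp point (between the pads) lies 11 mm behind it (r.tcp_to_tips is the z of the fingertips in the tool frame, in m); z points along the fingers, y is the line along which they close (so a half turn about z gives the same grasp; the last joint's range is limited). The gripper opens to 85 mm and grips with 20 to 120 N. Pads are 22 mm wide; open, the fingers measure 114 mm over their backs; the gripper's body (76 mm by 85 mm) begins 54 mm behind the grasp point. The pads swing forward as they close: fully open they stand 13 mm farther back than shut.
Start: joints at [-1.418, 0.477, 0.022, 1.555, -0.011, 1.109, -0.083], TCP at [0.174, 0.652, 0.239] pointing down, gripper open.
Joint ranges: [-2.96, 2.96], [-0.34, 2.1], [-1.41, 1.46], [0.24, 2.44], [-1.37, 4.51], [0.17, 1.92], [-2.96, 2.96]. Speed limits (rad/s): [2.39, 2.39, 3.14, 3.14, 3.14, 3.14, 3.14].

INTERFACE

Orientations are given as a rotation vector (axis times angle).
In Python, from bench import r, optics gives the robot as it stands.
- The arm moves only by the shell command python3 -m creep 'ROWS' [FORCE]. ROWS is a JSON object whose one key "rows" holds a list of rows, each a list of 7 numbers: the shift along the tool's x, y, z in units of 25 mm (1.0 is 25 mm), then the turn, a rotation vector about the tool's x, y, z in units of 8 degrees (1.0 is 8 degrees), then the finger opening in mm, from 0 to 85.4. A call has 1 to 10 rows; each row is the pose to reach, as a shift and turn from the pose commanded when the call began, along the tool's axes at that moment; what a row does not reach only later rows make up. A row lasts 1/8 s, in which the tool goes at most 62.5 mm and 10.7 degrees, less where a joint would pass 70% of its speed; a pose out of reach is approached as far as the arm can. A call with a gripper value outside its range is refused whole. The fingers move at their own pace and stop on an object; FORCE is the grip in N (left out, the last holds). Time passes only in rows, so rows that repeat a pose let the fingers close. It gives the time, the measured TCP pose, the force, the opening and the grip force at its end, in the units of the state.
- r.get_obs(): the state, without advancing time (a new reading comes with each control period).
- optics.grab_frame(name): name is "side" or "top"; returns a dict with "color" (400x640x3 uint8, blue, green, red), "K" (3x3 intrinsics, pixels), "R" (3x3) and "t" (3): a world point X has camera coordinates R X + t. Camera axes: x right, y down, z forward; pixel columns grow to the right and rows downward; lengths in m; the calibration is good to about 2 mm. A picture is of the moment at which its call begins. There is no depth.
- r.hand_in(): hands the job in; it is judged then, once.
The state is a dict: "clock": time; "joints": joint angles; "qvel": joint speeds; "tau": joint torques, N m; "tcp_pos": TCP position; "orientation": TCP orientation; "contact_force": force on the tool from outside, world axes, zero at the start; "moment": the same for the moment, N m; "grip_width": finger opening in m; "gripper_force": force on a finger pad.
Only numpy, scipy, OpenCV 4.12 (cv2) and the standard library are available. Lean on these libraries where they do the work, as an engineer would, in place of code of your own. Each camera call takes 0.05 s, during which the arm holds its last target. There are 200 camera calls.

## Working session

There is one attempt and no reset: what is moved stays moved. The work goes in short steps, Python scripts to look and compute and a shell command to move; the robot and the scene stay as the last step left them, time stands still between calls to the robot, and variables do not carry over. Pictures are saved under pics/ and viewed, at most 10 in all, crops included, and the job is handed in when it is done.

```bash
ls; mkdir -p pics; python3 - <<'E'
from bench import r,optics
import cv2,numpy as np
np.set_printoptions(precision=4,suppress=True)
for n in ("top","side"):
    f=optics.grab_frame(n); cv2.imwrite(f"pics/{n}0.png",f["color"]); print(n,f["K"],f["R"],f["t"],-f["R"].T@f["t"])
print(r.get_obs(), r.tcp_to_tips)
E
```

```text
pics
top [[453.5671   0.     311.8203]
 [  0.     453.5671 201.1825]
 [  0.       0.       1.    ]] [[-0.0109 -0.9999 -0.0025]
 [-0.9965  0.0111 -0.083 ]
 [ 0.083   0.0015 -0.9965]] [0.0095 0.4713 1.4033] [0.3532 0.0021 1.4376]
side [[477.1946   0.     316.2178]
 [  0.     477.1946 200.5233]
 [  0.       0.       1.    ]] [[-0.8319 -0.555  -0.0015]
 [-0.3852  0.5793 -0.7184]
 [ 0.3995 -0.597  -0.6957]] [0.3867 0.227  1.6598] [-0.254   1.0741  1.3183]
{'clock': 0.1, 'joints': array([-1.4181,  0.4777,  0.0223,  1.5564, -0.0115,  1.1093, -0.0831]), 'qvel': array([-0.0006, -0.0014, -0.0003, -0.0048, -0.001 ,  0.0001,  0.0004]), 'tau': array([  0.0049, -59.7757,   1.6138, -28.1956,   0.0128,   0.005 ,
         0.    ]), 'tcp_pos': array([0.1739, 0.6517, 0.2384]), 'orientation': array([-0.4084, -3.1148,  0.0026]), 'contact_force': array([-0.1477,  0.772 , -0.3493]), 'moment': array([ 0.0188, -0.04  , -0.007 ]), 'gripper_force': 0.0, 'grip_width': 0.08532940348899712} 0.008
```

View pics/top0.png

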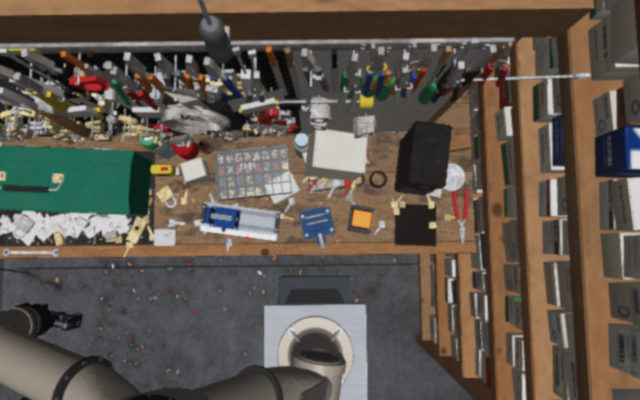

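View pics/side0.png

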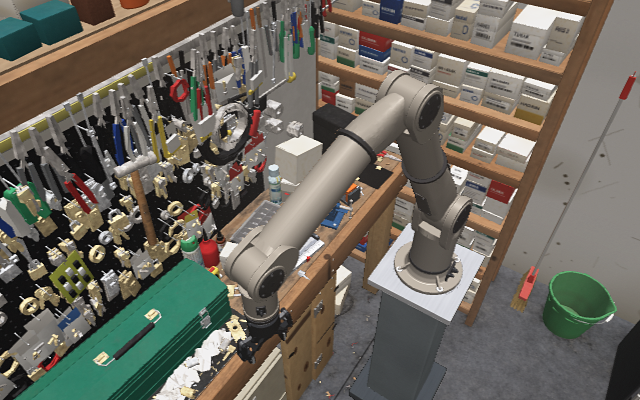

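The top view shows the fixture at about (240,220), the blue vise at (317,224), the holder with the saddle at (361,219) and the mat at (415,225). In the side view the arm hides most of the bench. I'll enlarge both.

```bash
python3 - <<'E'
import cv2,numpy as np
a=cv2.imread("pics/top0.png"); 
A=cv2.resize(a[196:246,195:295],None,fx=8,fy=8,interpolation=cv2.INTER_CUBIC)[:330]
b=cv2.resize(a[200:250,340:440],None,fx=5,fy=5,interpolation=cv2.INTER_CUBIC)
B=np.zeros((250,800,3),np.uint8); B[:,:500]=b
cv2.imwrite("pics/c1.png",np.vstack([A,B]))
s=cv2.imread("pics/side0.png")
cv2.imwrite("pics/c2.png",cv2.resize(s[140:270,220:420],None,fx=4,fy=4,interpolation=cv2.INTER_CUBIC))
E
```

```text
(no output)
```

View pics/c1.png

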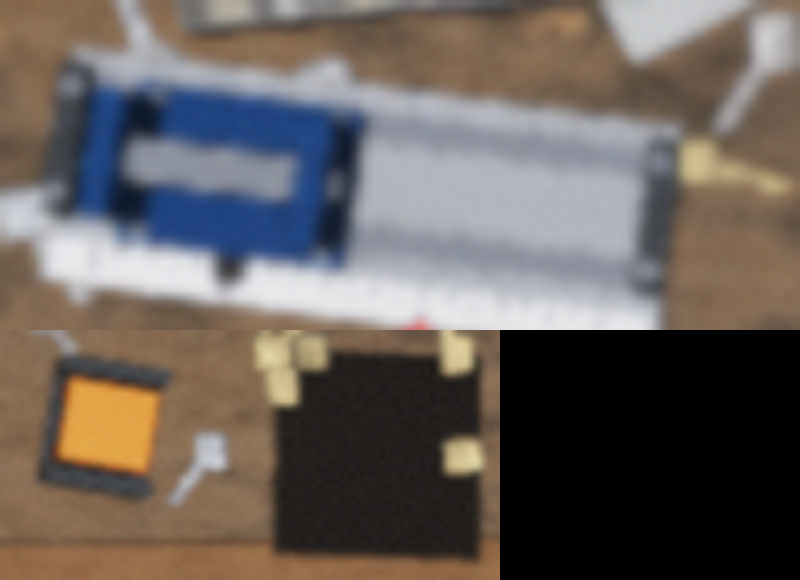

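The crop shows the saddle square-on in its holder, with walls at the ±x sides and open ends along ±y. The mat is clear. On the fixture, the bar, the pointer (about (223,229)) and the red mark (about (247,237)) are visible. Next is the side crop, with first measurements.

```bash
cat > h.py <<'E'
import cv2,numpy as np
from bench import r,optics
from scipy.spatial.transform import Rotation as Ro
np.set_printoptions(precision=4,suppress=True)
def ray(f,uv):
    d=f["R"].T@np.linalg.solve(f["K"],[uv[0],uv[1],1.]); return -f["R"].T@f["t"],d
def onz(f,uv,z):
    o,d=ray(f,uv); return o+d*(z-o[2])/d[2]
def proj(f,X):
    p=f["K"]@(f["R"]@np.asarray(X,float)+f["t"]); return p[:2]/p[2]
def tri(f,u,g,v):
    o,d=ray(f,u);p,e=ray(g,v);s=np.linalg.lstsq(np.c_[d,-e],p-o,rcond=None)[0]
    a,b=o+d*s[0],p+e*s[1]; return (a+b)/2,np.linalg.norm(a-b)
def mask(f,lo,hi,roi):
    x0,y0,x1,y1=roi; m=cv2.inRange(cv2.cvtColor(f["color"],cv2.COLOR_BGR2HSV),np.array(lo),np.array(hi))
    k=np.zeros_like(m);k[y0:y1,x0:x1]=m[y0:y1,x0:x1]; return k
def blob(m):
    c=max(cv2.findContours(m,cv2.RETR_EXTERNAL,cv2.CHAIN_APPROX_NONE)[0],key=cv2.contourArea)
    k=np.zeros_like(m);cv2.drawContours(k,[c],-1,255,-1);k&=m;M=cv2.moments(k,True)
    return np.array([M["m10"]/M["m00"],M["m01"]/M["m00"]]),cv2.minAreaRect(c),M["m00"],c
def togo(X,yaxis=None):
    """shift in tool axes/units to bring TCP to X; turn about z (units) to bring tool y to +-yaxis"""
    o=r.get_obs();R=Ro.from_rotvec(o["orientation"])
    t=R.inv().apply(np.asarray(X)-o["tcp_pos"])/.025; a=None
    if yaxis is not None:
        v=R.inv().apply(np.r_[yaxis,0][:3]); a=np.degrees(np.arctan2(-v[0],v[1])); a=((a+90)%180-90)/8
    return t,a
E
python3 - <<'E'
from h import *
f=optics.grab_frame("top");g=optics.grab_frame("side")
c,rect,A,_=blob(mask(f,(8,120,120),(25,255,255),(340,195,385,240)));print("saddle",c,rect,A,onz(f,c,.064))
P=np.array([onz(f,p,.064) for p in cv2.boxPoints(rect)]);print(P[:,:2],np.diff(P,axis=0)[:,:2])
c,rect,A,_=blob(mask(f,(0,0,0),(180,255,60),(393,200,440,248)));print("mat",rect,onz(f,rect[0],.003)); P=np.array([onz(f,p,.003) for p in cv2.boxPoints(rect)]);print(np.diff(P,axis=0)[:,:2])
c,rect,A,_=blob(mask(f,(0,0,110),(180,50,255),(215,205,236,228)));print("bar",c,rect,A,onz(f,c,.08)); P=np.array([onz(f,p,.08) for p in cv2.boxPoints(rect)]);print(np.diff(P,axis=0)[:,:2])
c,rect,A,_=blob(mask(f,(100,120,40),(130,255,255),(198,200,245,235)));print("blue",c,rect,A)
c,rect,A,_=blob(mask(f,(170,70,80),(180,255,255),(235,228,260,245))|mask(f,(0,70,80),(8,255,255),(240,230,256,241)));print("red",c,rect,A,onz(f,c,.018))
c,rect,A,_=blob(mask(f,(0,0,0),(180,255,95),(218,226,228,234)));print("pointer",c,rect,A,onz(f,c,.02))
c,rect,A,_=blob(mask(g,(8,120,120),(25,255,255),(335,180,370,205)));print("saddle side",c,rect)
E
```

```text
saddle [361.5401 218.6142] ((361.5675354003906, 218.5946044921875), (19.72787857055664, 17.09749412536621), 9.462322235107422) 337.0 [ 0.413  -0.1458  0.064 ]
[[ 0.3928 -0.1118]
 [ 0.4439 -0.1212]
 [ 0.4334 -0.18  ]
 [ 0.3824 -0.1704]] [[ 0.051  -0.0094]
 [-0.0105 -0.0588]
 [-0.051   0.0096]]
mat ((415.0, 224.5), (39.0, 40.0), 90.0) [ 0.3952 -0.3208  0.003 ]
[[-0.0014 -0.1267]
 [-0.123   0.0041]
 [ 0.0014  0.1258]]
bar [222.3333 216.8261] ((222.4399871826172, 216.9199676513672), (15.556349754333496, 4.242640972137451), 8.13010311126709) 69.0 [0.4223 0.2728 0.08  ]
[[ 0.0126 -0.0017]
 [-0.0071 -0.0462]
 [-0.0126  0.0017]]
blue [221.9581 216.9047] ((221.3499755859375, 217.04998779296875), (33.51686096191406, 19.233304977416992), 8.13010311126709) 430.0
red [246.6111 238.    ] ((246.50001525878906, 238.00001525878906), (4.949747085571289, 3.535533905029297), 45.0) 18.0 [0.3585 0.209  0.018 ]
pointer [223.4 228.8] ((223.5, 229.0), (2.0, 1.0), 90.0) 5.0 [0.3879 0.2812 0.02  ]
saddle side [350.92 187.7 ] ((350.2500305175781, 188.25001525878906), (4.949747085571289, 12.727922439575195), 45.0)
```

View pics/c2.png

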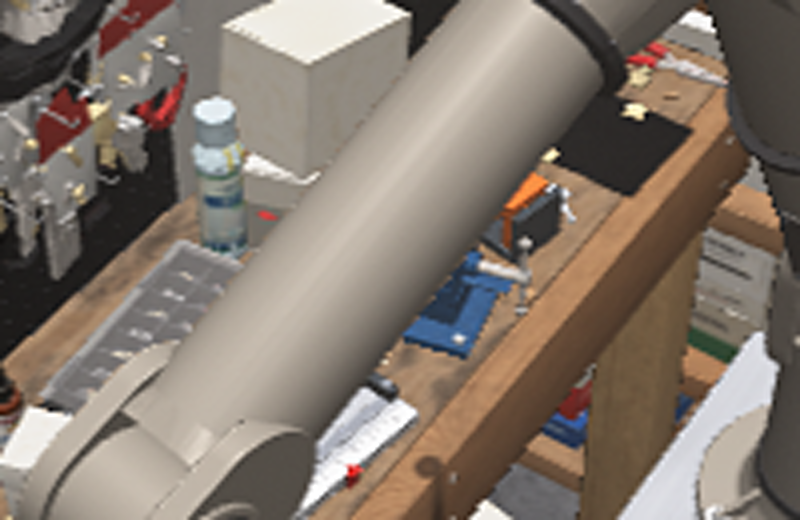

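The side crop shows the saddle and holder partly hidden behind the arm, with the mat clear, and the red mark near (308,258). The sizes agree with the text: saddle about 52x59, bar along about 8–10° yaw, mat about 127. I'll work out the swing waypoints now.

```bash
python3 - <<'E'
from h import *
for X in [(.25,.50,.235),(.31,.37,.235),(.365,.25,.235),(.405,.15,.23),(.42,.05,.23),(.425,-.05,.22),(.413,-.146,.2)]: print(X,*togo(X,(.176,.984)))
E
```

```text
(0.25, 0.5, 0.235) [-4.5042 -5.0843  0.1542] -0.600113390229053
(0.31, 0.37, 0.235) [-8.1638 -9.4896  0.1593] -0.600113390229053
(0.365, 0.25, 0.235) [-11.5271 -13.5601   0.164 ] -0.600113390229053
(0.405, 0.15, 0.23) [-14.1043 -17.0121   0.3679] -0.600113390229053
(0.42, 0.05, 0.23) [-15.7153 -20.7222   0.3721] -0.600113390229053
(0.425, -0.05, 0.22) [-16.9399 -24.5349   0.7764] -0.600113390229053
(0.413, -0.146, 0.2) [-17.4661 -28.368    1.5806] -0.600113390229053
```

```bash
python3 -m creep '{"rows":[[-1.2,-1.4,0.1,0,0,0,85],[-2.8,-3.2,0.1,0,0,-0.2,85],[-4.5,-5.1,0.15,0,0,-0.4,85],[-6.3,-7.3,0.15,0,0,-0.6,85],[-8.1,-9.5,0.15,0,0,-0.6,85],[-9.8,-11.5,0.15,0,0,-0.6,85],[-11.5,-13.5,0.15,0,0,-0.6,85],[-12.8,-15.3,0.2,0,0,-0.6,85],[-14.1,-17,0.3,0,0,-0.6,85],[-14.1,-17,0.3,0,0,-0.6,85]]}' 50
python3 - <<'E'
from h import *
f=optics.grab_frame("top");g=optics.grab_frame("side");cv2.imwrite("pics/top1.png",f["color"]);cv2.imwrite("pics/side1.png",g["color"])
print(r.get_obs()["joints"],r.get_obs()["contact_force"])
cv2.imwrite("pics/c3.png",cv2.resize(g["color"][160:310,230:430],None,fx=4,fy=4,interpolation=cv2.INTER_CUBIC))
for X in [(.42,.05,.23),(.425,-.05,.22),(.413,-.146,.2)]: print(X,*togo(X,(.176,.984)))
E
```

```text
clock: 1.45
tcp_pos: [0.4059, 0.1464, 0.2318]
orientation: [0.289, 3.128, -0.001]
contact_force: [0.2, 0.8, -0.2]
grip_width: 0.085
gripper_force: 0.0
[-0.7733  0.0716  0.291   2.1295 -0.0256  0.9436  0.9231] [-0.3107  0.5651  0.4867]
(0.42, 0.05, 0.23) [-1.2949 -3.8244  0.0721] -0.01957068821702812
(0.425, -0.05, 0.22) [-2.2067 -7.7243  0.4712] -0.01957068821702812
(0.413, -0.146, 0.2) [ -2.4209 -11.5885   1.2703] -0.01957068821702812
```

View pics/c3.png

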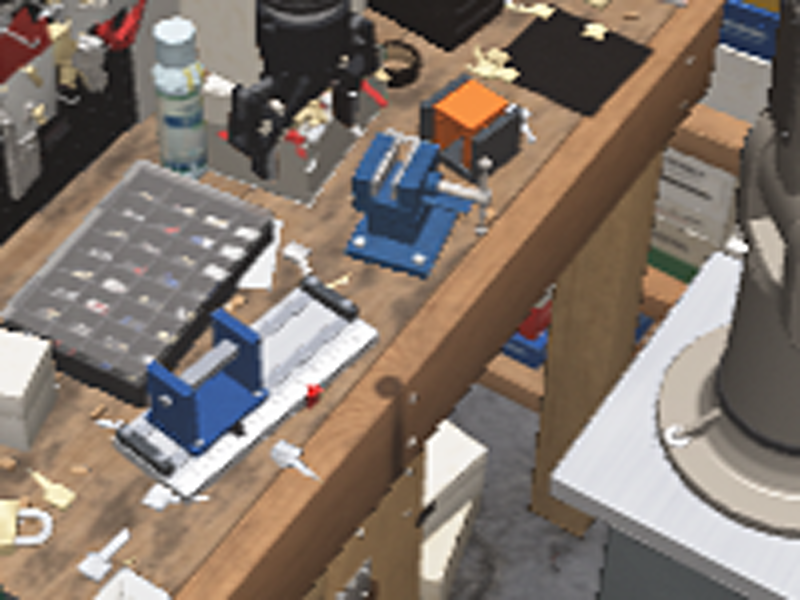

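The side view is clear of the arm. In crop pixels (x/4+230, y/4+160 for the full image), the saddle top is near (470,102), the bar near (203,365), the pointer near (237,430) and the red mark near (313,393). I'll triangulate these with the first top view.

```bash
python3 - <<'E'
from h import *
f=optics.grab_frame("top");g=optics.grab_frame("side");f["color"]=cv2.imread("pics/top0.png")
o=mask(g,(5,140,60),(25,255,255),(330,170,365,205)); h=cv2.cvtColor(g["color"],cv2.COLOR_BGR2HSV)
v=h[...,2][o>0];t,_=cv2.threshold(v.reshape(-1,1),0,255,cv2.THRESH_OTSU); s=o&((h[...,2]>t)*255).astype(np.uint8)
cs,rs,A,_=blob(s);c,rect,_,_=blob(mask(f,(8,120,120),(25,255,255),(340,195,385,240)));print("saddle",t,A,cs,tri(f,c,g,cs), proj(g,onz(f,c,.064)))
b=mask(g,(0,0,110),(180,70,255),(270,243,291,259));cb,rb,A,_=blob(b);print("bar side",cb,rb,A)
c,_,_,_=blob(mask(f,(0,0,110),(180,50,255),(215,205,236,228)));print(tri(f,c,g,cb),proj(g,onz(f,c,.08)))
c,rect,A,_=blob(mask(f,(170,70,80),(180,255,255),(235,228,260,245))|mask(f,(0,70,80),(8,255,255),(240,230,256,241)))
cr,_,A,_=blob(mask(g,(170,120,80),(180,255,255),(300,250,318,268))|mask(g,(0,120,80),(8,255,255),(300,250,318,268)));print("red",cr,A,tri(f,c,g,cr))
c,_,A,_=blob(mask(f,(0,0,0),(180,255,95),(218,226,228,234)))
cp,_,A,_=blob(mask(g,(0,0,0),(180,255,70),(285,264,293,271)));print("ptr",cp,A,tri(f,c,g,cp))
# fixture direction: blue carriage outline top, dark end blocks, white scale
for nm,roi,z in(("endL",(200,200,208,226),.032),("endR",(273,210,282,236),.032)):
    c,rect,A,_=blob(mask(f,(0,0,0),(180,255,90),roi));print(nm,c,rect,A,onz(f,c,z))
m=mask(f,(0,0,200),(180,40,255),(195,220,280,245));c,rect,A,cc=blob(m);P=np.array([onz(f,p,.018) for p in cv2.boxPoints(rect)]);print("scale",rect,P[:,:2])
E
```

```text
saddle 185.0 122.0 [347.5656 185.5574] (array([ 0.4138, -0.1462,  0.0579]), np.float64(0.0011167831029266133)) [347.892  184.5351]
bar side [281.5507 249.9855] ((281.7561340332031, 249.69512939453125), (4.52903938293457, 15.929723739624023), 51.34019470214844) 69.0
(array([0.4227, 0.2735, 0.0773]), np.float64(0.000566925908522186)) [281.8065 249.3891]
red [308.0625 258.25  ] 16.0 (array([0.3589, 0.2102, 0.0119]), np.float64(4.973914333879592e-05))
ptr [288.625 266.75 ] 8.0 (array([0.3889, 0.282 , 0.0191]), np.float64(0.002256121580835552))
endL [203.1724 213.5172] ((202.6351318359375, 214.18919372558594), (4.93196964263916, 15.289106369018555), 9.462322235107422) 58.0 [0.4357 0.342  0.032 ]
endR [277.3438 222.75  ] ((277.5, 223.0), (10.0, 3.0), 90.0) 32.0 [0.4045 0.1118 0.032 ]
scale ((250.0142059326172, 233.88172912597656), (52.106178283691406, 6.036691188812256), 6.842773914337158) [[0.3724 0.2804]
 [0.3911 0.2782]
 [0.37   0.1165]
 [0.3513 0.1188]]
```

```bash
python3 -m creep '{"rows":[[-0.6,-1.9,0.1,0,0,0,85],[-1.3,-3.8,0.1,0,0,0,85],[-1.75,-5.8,0.3,0,0,0,85],[-2.2,-7.7,0.5,0,0,0,85],[-2.3,-9.7,0.9,0,0,0,85],[-2.43,-11.6,1.3,0,0,0,85],[-2.43,-11.6,1.3,0,0,0,85],[-2.43,-11.6,1.3,0,0,0,85]]}' 50
python3 - <<'E'
from h import *
print(r.get_obs()["joints"])
for X in [(.4136,-.146,.12),(.4136,-.146,.04)]: print(X,*togo(X,(.176,.984)))
E
```

```text
clock: 2.65
tcp_pos: [0.4144, -0.1438, 0.1992]
orientation: [-0.274, -3.129, -0.001]
contact_force: [0.2, 0.3, 0.5]
grip_width: 0.0849
gripper_force: 0.0
[-0.3423  0.1388  0.5909  2.1674 -0.1022  0.8616  1.7072]
(0.4136, -0.146, 0.12) [ 0.0161 -0.0953  3.1693] 0.017718759912073168
(0.4136, -0.146, 0.04) [ 0.0152 -0.0964  6.3693] 0.017718759912073168
```

```bash
python3 -m creep '{"rows":[[0,0,1.6,0,0,0,85],[0,0,3.2,0,0,0,85],[0,0,4.4,0,0,0,85],[0,0,5.4,0,0,0,85],[0,0,6.1,0,0,0,85],[0,0,6.4,0,0,0,85],[0,0,6.4,0,0,0,85]]}' 50
python3 - <<'E'
from h import *
print(togo((.4136,-.146,.04),(.176,.984)),r.get_obs()["contact_force"])
E
```

```text
clock: 3.52
tcp_pos: [0.4142, -0.1443, 0.0392]
orientation: [-0.274, -3.129, -0.001]
contact_force: [0.6, -0.0, 0.2]
grip_width: 0.0848
gripper_force: 0.0
(array([ 0.0109, -0.0699, -0.0304]), np.float64(0.014422184569843566)) [ 0.5994 -0.0197  0.1966]
```

```bash
python3 -m creep '{"rows":[[0,-0.07,0,0,0,0,70],[0,-0.07,0,0,0,0,50],[0,-0.07,0,0,0,0,40],[0,-0.07,0,0,0,0,40],[0,-0.07,0,0,0,0,40],[0,-0.07,0,0,0,0,40]]}' 50
```

```text
clock: 4.28
tcp_pos: [0.414, -0.1471, 0.0402]
orientation: [0.278, 3.128, 0.001]
contact_force: [-1.5, 1.7, 8.1]
grip_width: 0.0554
gripper_force: 52.0
```

```bash
python3 -m creep '{"rows":[[0,0,-0.3,0,0,0,40],[0,0,-1,0,0,0,40],[0,0,-2.2,0,0,0,40],[0,0,-3.6,0,0,0,40],[0,0,-5,0,0,0,40],[0,0,-6,0,0,0,40],[0,0,-6.4,0,0,0,40],[0,0,-6.4,0,0,0,40]]}' 50
python3 - <<'E'
from h import *
f=optics.grab_frame("top");g=optics.grab_frame("side")
A=cv2.resize(f["color"][190:245,330:450],None,fx=4,fy=4,interpolation=cv2.INTER_CUBIC);B=cv2.resize(g["color"][130:230,310:410],None,fx=3.2,fy=3.2,interpolation=cv2.INTER_CUBIC)
C=np.zeros((320,800,3),np.uint8);C[:220,:480]=A;C[:,480:]=B;cv2.imwrite("pics/c4.png",C)
print(r.get_obs())
for X in [(.375,-.25,.2),(.365,-.315,.2),(.365,-.315,.036)]:print(togo(X,(.176,.984)))
E
```

```text
clock: 5.28
tcp_pos: [0.4134, -0.1471, 0.1994]
orientation: [0.277, 3.129, 0.001]
contact_force: [0.1, 0.3, -2.2]
grip_width: 0.0554
gripper_force: 54.1
{'clock': 5.375, 'joints': array([-0.3717,  0.1425,  0.6338,  2.1704, -0.1109,  0.8608,  1.7237]), 'qvel': array([ 0.0032,  0.0092, -0.0017,  0.004 ,  0.0021,  0.0016, -0.0008]), 'tau': array([ -0.0519, -27.9751,   2.7149, -25.0248,   0.0242,  -0.0074,
        -0.0065]), 'tcp_pos': array([ 0.4127, -0.147 ,  0.1984]), 'orientation': array([-0.2774, -3.1276, -0.0001]), 'contact_force': array([-0.8382,  0.2027, -4.0046]), 'moment': array([-0.071 ,  0.0483,  0.0368]), 'gripper_force': 54.092329144477844, 'grip_width': 0.05519065618938611}
(array([ 0.7593, -4.3221, -0.0613]), np.float64(0.00043809034280073433))
(array([ 0.6954, -6.9519, -0.0613]), np.float64(0.00043809034280073433))
(array([ 0.6845, -6.9515,  6.4987]), np.float64(0.00043809034280073433))
```

View pics/c4.png

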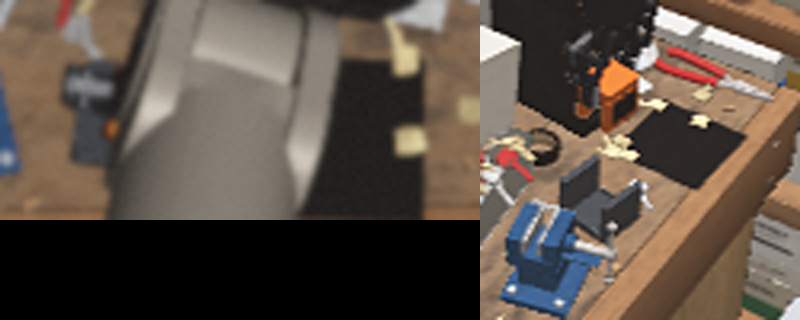

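The saddle is in the gripper, the holder is empty and the mat is clear. Next I move to the mat.

```bash
python3 -m creep '{"rows":[[0.2,-1,0,0,0,0,40],[0.4,-2.5,0,0,0,0,40],[0.5,-4.5,0,0,0,0,40],[0.4,-6.3,0,0,0,0,40],[0.3,-6.75,1.5,0,0,0,40],[0.3,-6.75,3.5,0,0,0,40],[0.3,-6.75,5,0,0,0,40],[0.3,-6.75,5.5,0,0,0,40],[0.3,-6.75,5.5,0,0,0,40]]}' 50
python3 - <<'E'
from h import *
print(r.get_obs()["tcp_pos"],r.get_obs()["contact_force"])
print(togo((.375,-.31,.037),(.176,.984)))
E
```

```text
clock: 6.5
tcp_pos: [0.3757, -0.312, 0.0612]
orientation: [-0.278, -3.127, -0.001]
contact_force: [0.6, 0.2, -2.3]
grip_width: 0.0551
gripper_force: 54.3
[ 0.3757 -0.312   0.0612] [ 0.5763  0.1655 -2.338 ]
(array([0.0403, 0.0728, 0.9681]), np.float64(-0.0033609298022660994))
```

```bash
python3 -m creep '{"rows":[[0,0,0.4,0,0,0,40],[0,0,0.7,0,0,0,40],[0,0,0.85,0,0,0,40],[0,0,0.97,0,0,0,40],[0,0,0.97,0,0,0,40],[0,0,0.97,0,0,0,40]]}' 50
```

```text
clock: 7.25
tcp_pos: [0.3764, -0.3121, 0.0377]
orientation: [0.278, 3.129, -0.0]
contact_force: [0.4, -0.7, -2.4]
grip_width: 0.0553
gripper_force: 54.5
```

```bash
python3 -m creep '{"rows":[[0,0,0.04,0,0,0,40],[0,0,0.08,0,0,0,40],[0,0,0.08,0,0,0,40]]}' 50
```

```text
clock: 7.62
tcp_pos: [0.3765, -0.3122, 0.0371]
orientation: [0.278, 3.128, 0.002]
contact_force: [-5.1, 4.6, 22.5]
grip_width: 0.0554
gripper_force: 57.1
```

```bash
python3 -m creep '{"rows":[[0,0,-0.03,0,0,0,56],[0,0,-0.03,0,0,0,70],[0,0,-0.03,0,0,0,85],[0,0,-0.03,0,0,0,85],[0,0,-1,0,0,0,85],[0,0,-2.5,0,0,0,85],[0,0,-4,0,0,0,85],[0,0,-4,0,0,0,85]]}' 50
python3 - <<'E'
from h import *
o=r.get_obs();print(o["joints"],o["contact_force"])
print(togo((.3765,-.3122,.12),(.984,-.176)))
E
```

```text
clock: 8.62
tcp_pos: [0.3778, -0.3131, 0.1377]
orientation: [0.277, 3.125, -0.003]
contact_force: [0.5, 0.4, -0.5]
grip_width: 0.0845
gripper_force: 0.0
[ 0.007   0.3688  0.6845  2.1208 -0.3411  0.7544  2.3035] [ 0.5416  0.4333 -0.5293]
(array([0.0626, 0.0259, 0.708 ]), np.float64(-11.249950807112054))
```

```bash
python3 -m creep '{"rows":[[0,0,0,0,0,1.2,85],[0,0,0,0,0,2.5,85],[0,0,0,0,0,3.8,85],[0,0,0,0,0,5.1,85],[0,0,0,0,0,6.4,85],[0,0,0,0,0,7.7,85],[0,0,0,0,0,9,85],[0,0,0,0,0,10.3,85],[0,0,0,0,0,11.25,85],[0,0,0,0,0,11.25,85]]}' 50
python3 - <<'E'
from h import *
o=r.get_obs();print(o["joints"],o["contact_force"])
for z in(.06,.023):print(togo((.3765,-.3122,z),(.984,-.176)))
g=optics.grab_frame("side");
h=cv2.cvtColor(g["color"],cv2.COLOR_BGR2HSV);q=proj(g,(.3765,-.3122,.061));print(q)
m=mask(g,(5,140,60),(25,255,255),(320,130,420,220));print(blob(m)[:3]);x,y=map(int,q)
cv2.imwrite("pics/c5.png",cv2.resize(g["color"][y-40:y+40,x-50:x+50],None,fx=5,fy=5,interpolation=cv2.INTER_CUBIC))
E
```

```text
clock: 9.88
tcp_pos: [0.3759, -0.3118, 0.1346]
orientation: [-2.407, -2.017, 0.003]
contact_force: [1.0, -0.3, -0.0]
grip_width: 0.0851
gripper_force: 0.0
[-0.2679  0.5479  1.0996  2.1365 -0.6605  0.8542  1.0616] [ 1.0102 -0.3387 -0.0141]
(array([-0.011 ,  0.0345,  2.9843]), np.float64(0.008857958427647361))
(array([-0.01  ,  0.0376,  4.4643]), np.float64(0.008857958427647361))
[376.4595 165.6681]
(array([375.4267, 170.5467]), ((375.6922912597656, 171.53846740722656), (17.861000061035156, 18.85327911376953), 29.744882583618164), 225.0)
```

View pics/c5.png

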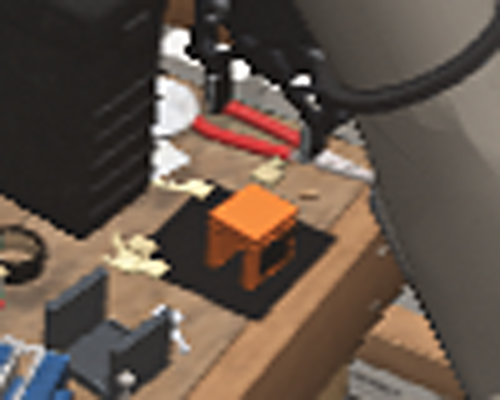

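The saddle stands upright on the mat with its top at about (377,167) in the full image, where predicted. The gripper is turned, so I descend.

```bash
python3 -m creep '{"rows":[[0,0,1.2,0,0,0,85],[0,0,2.4,0,0,0,85],[0,0,3.4,0,0,0,85],[0,0,4.1,0,0,0,85],[0,0,4.45,0,0,0,85],[0,0,4.45,0,0,0,85],[0,0,4.45,0,0,0,60],[0,0,4.45,0,0,0,40],[0,0,4.45,0,0,0,30],[0,0,4.45,0,0,0,30]]}' 50
```

```text
clock: 11.18
tcp_pos: [0.3767, -0.3122, 0.0249]
orientation: [2.408, 2.016, 0.001]
contact_force: [-0.3, 1.2, 6.4]
grip_width: 0.0498
gripper_force: 52.0
```

```bash
python3 -m creep '{"rows":[[0,0,0,0,0,0,30],[0,0,0,0,0,0,30],[0,0,0,0,0,0,30]]}' 50
python3 - <<'E'
from h import *
o=r.get_obs();print(o["tcp_pos"],o["joints"],o["contact_force"],o["moment"])
E
```

```text
clock: 11.55
tcp_pos: [0.3767, -0.3122, 0.0249]
orientation: [2.408, 2.016, 0.001]
contact_force: [-0.4, 1.2, 7.1]
grip_width: 0.05
gripper_force: 52.0
[ 0.3767 -0.3122  0.0249] [-0.071   0.6927  0.8356  2.1846 -0.8935  0.6541  1.2354] [-0.4183  1.1836  7.1136] [0.2476 0.2672 0.034 ]
```

```bash
python3 -m creep '{"rows":[[0,0,-0.5,0,0,0,30],[0,0,-1.5,0,0,0,30],[0,0,-3.2,0,0,0,30],[0,0,-5,0,0,0,30],[0,0,-6.4,0,0,0,30],[0,0,-7,0,0,0,30],[0,0,-7,0,0,0,30]]}' 50
python3 - <<'E'
from h import *
o=r.get_obs();print(o["joints"],o["contact_force"])
for X in [(.395,-.21,.2),(.415,-.1,.2),(.425,0,.2),(.41,.13,.2),(.40,.2,.2),(.4225,.273,.2)]:print(togo(X,(.991,-.134)))
E
```

```text
clock: 12.42
tcp_pos: [0.3766, -0.3117, 0.1995]
orientation: [2.408, 2.017, 0.002]
contact_force: [-0.4, 0.3, -3.5]
grip_width: 0.0496
gripper_force: 52.9
[-0.3854  0.4618  1.2393  2.0823 -0.537   0.9704  0.9661] [-0.3719  0.3069 -3.4659]
(array([ 4.1345,  0.0094, -0.0183]), np.float64(-0.30037986003661565))
(array([ 8.6066,  0.0251, -0.0168]), np.float64(-0.30037986003661565))
(array([12.6148, -0.2828, -0.0158]), np.float64(-0.30037986003661565))
(array([17.6289, -1.7857, -0.0158]), np.float64(-0.30037986003661565))
(array([20.3153, -2.6707, -0.0159]), np.float64(-0.30037986003661565))
(array([23.3479, -2.297 , -0.0145]), np.float64(-0.30037986003661565))
```

```bash
python3 -m creep '{"rows":[[1,0,0,0,0,0,30],[2.5,0,0,0,0,0,30],[4.1,0,0,0,0,0,30],[6.3,0,0,0,0,0,30],[8.6,0,0,0,0,-0.1,30],[10.6,-0.15,0,0,0,-0.2,30],[12.6,-0.3,0,0,0,-0.3,30],[14.3,-0.8,0,0,0,-0.3,30],[16,-1.3,0,0,0,-0.3,30],[16,-1.3,0,0,0,-0.3,30]]}' 50
python3 - <<'E'
from h import *
o=r.get_obs();print(o["joints"],o["contact_force"])
for X in [(.41,.13,.2),(.41,.2,.2),(.4225,.273,.2)]:print(togo(X,(.991,-.134)))
E
```

```text
clock: 13.68
tcp_pos: [0.4135, 0.0906, 0.198]
orientation: [-2.359, -2.074, 0.004]
contact_force: [-0.5, 0.2, -3.2]
grip_width: 0.0494
gripper_force: 52.8
[-1.5076  0.366   1.4154  2.2185 -0.4592  0.9197  0.0606] [-0.5016  0.1953 -3.1591]
(array([ 1.5449, -0.34  , -0.0822]), np.float64(0.04262617140028091))
(array([ 4.3219, -0.6987, -0.0859]), np.float64(0.04262617140028091))
(array([ 7.2819, -0.5768, -0.0908]), np.float64(0.04262617140028091))
```

```bash
python3 - <<'E'
from h import *
f=optics.grab_frame("top");f["color"]=cv2.imread("pics/top0.png");g=optics.grab_frame("side");g["color"]=cv2.imread("pics/side1.png")
yf=np.array([.134,.991,0]);xf=np.array([.991,-.134,0]);B=np.array([.4225,.2725,.08])
def prof(im,P): 
    q=np.array([proj(im,p) for p in P],np.float32);return cv2.remap(im["color"],q[:,:1],q[:,1:],cv2.INTER_LINEAR)[:,0].astype(int)
S=np.arange(-50,51,3)
for n,im in(("top",f),("side",g)):
    c=prof(im,[B+s/1000*yf for s in S]);print(n,[(int(s),int(a[2])) for s,a in zip(S,c)])
    c=prof(im,[B+s/1000*xf for s in range(-16,17,2)]);print(" x",[(int(s),int(a[2])) for s,a in zip(range(-16,17,2),c)])
E
```

```text
top [(-50, 95), (-47, 56), (-44, 72), (-41, 76), (-38, 47), (-35, 35), (-32, 38), (-29, 58), (-26, 95), (-23, 130), (-20, 139), (-17, 139), (-14, 139), (-11, 139), (-8, 138), (-5, 139), (-2, 141), (1, 139), (4, 140), (7, 140), (10, 140), (13, 141), (16, 140), (19, 141), (22, 141), (25, 141), (28, 141), (31, 136), (34, 123), (37, 86), (40, 46), (43, 33), (46, 32), (49, 32)]
 x [(-16, 31), (-14, 32), (-12, 41), (-10, 59), (-8, 92), (-6, 119), (-4, 136), (-2, 138), (0, 140), (2, 141), (4, 139), (6, 128), (8, 99), (10, 69), (12, 45), (14, 35), (16, 32)]
side [(-50, 180), (-47, 106), (-44, 58), (-41, 58), (-38, 56), (-35, 44), (-32, 39), (-29, 48), (-26, 107), (-23, 168), (-20, 188), (-17, 187), (-14, 184), (-11, 185), (-8, 183), (-5, 183), (-2, 182), (1, 184), (4, 184), (7, 184), (10, 183), (13, 183), (16, 183), (19, 184), (22, 185), (25, 187), (28, 182), (31, 122), (34, 65), (37, 57), (40, 58), (43, 46), (46, 38), (49, 46)]
 x [(-16, 59), (-14, 79), (-12, 93), (-10, 120), (-8, 162), (-6, 185), (-4, 187), (-2, 184), (0, 183), (2, 186), (4, 180), (6, 162), (8, 143), (10, 134), (12, 137), (14, 147), (16, 155)]
```

```bash
python3 -m creep '{"rows":[[1,-0.25,0,0,0,0.04,30],[2.5,-0.5,0,0,0,0.04,30],[4.3,-0.7,0,0,0,0.04,30],[6,-0.65,0.2,0,0,0.04,30],[7.3,-0.57,1,0,0,0.04,30],[7.38,-0.57,2.2,0,0,0.04,30],[7.38,-0.57,2.7,0,0,0.04,30],[7.38,-0.57,2.7,0,0,0.04,30],[7.38,-0.57,2.7,0,0,0.04,30]]}' 50
python3 - <<'E'
from h import *
o=r.get_obs();print(o["joints"],o["contact_force"],o["tcp_pos"])
for z in (.11,.06):print(togo((.4228,.2755,z),(.991,-.134)))
g=optics.grab_frame("side");cv2.imwrite("pics/side2.png",g["color"]);x,y=map(int,proj(g,(.4228,.2755,.1)))
cv2.imwrite("pics/c6.png",cv2.resize(g["color"][y-30:y+45,x-50:x+50],None,fx=7,fy=7,interpolation=cv2.INTER_CUBIC));print(x,y)
E
```

```text
clock: 14.9
tcp_pos: [0.4263, 0.2715, 0.1326]
orientation: [2.374, 2.058, 0.002]
contact_force: [0.1, 0.7, -3.5]
grip_width: 0.0497
gripper_force: 52.7
[-1.524   0.6126  1.1343  2.1028 -0.7313  0.8954 -0.1034] [ 0.1463  0.6542 -3.5178] [0.4263 0.2715 0.1326]
(array([ 0.1372, -0.1611,  0.9049]), np.float64(-0.05783984725071356))
(array([ 0.1355, -0.1627,  2.9049]), np.float64(-0.05783984725071356))
280 245
```

View pics/c6.png

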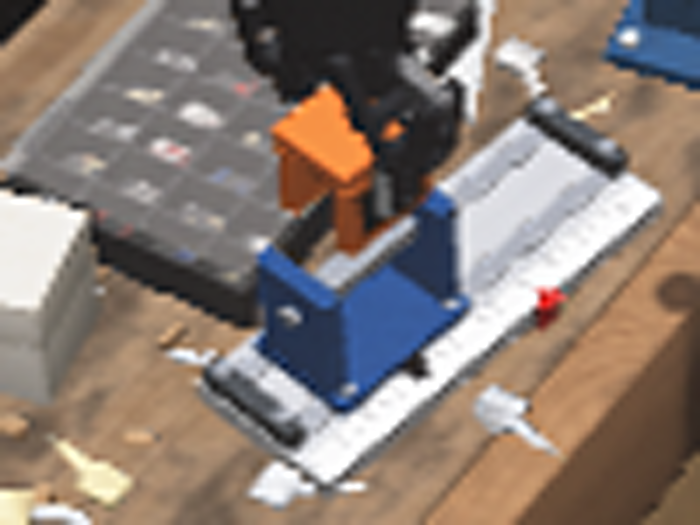

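```bash
python3 - <<'E'
from h import *
g=optics.grab_frame("side")
yf=np.array([.134,.991,0]);xf=np.array([.991,-.134,0]);T=r.get_obs()["tcp_pos"]
q=lambda u,v:(230+u/7-.43,215+v/7-.43)
for n,u,v,z,C,dx,dy in(("s+",273,130,.0361,T,.025,.028),("s-",340,188,.0361,T,-.025,.028),("c+",262,245,.098,np.array([.4228,.2755,0]),.025,.045),("c-",343,291,.098,np.array([.4228,.2755,0]),-.025,.045)):
    zz=z+(T[2] if n[0]=="s" else 0); e=onz(g,q(u,v),zz)-(C+dx*xf+dy*yf); print(n,e@xf,e@yf)
E
```

```text
s+ -0.004665805628584372 0.00196921314069568
s- -0.002853208604146953 0.006721766968725175
c+ -4.2444737980484626e-05 -0.004428681681614382
c- 0.0013490558798168394 -0.00986960688704846
```

```bash
python3 - <<'E'
from h import *
f=optics.grab_frame("top");f["color"]=cv2.imread("pics/top0.png");g=optics.grab_frame("side");g["color"]=cv2.imread("pics/side1.png")
yf=np.array([.134,.991,0]);xf=np.array([.991,-.134,0]);B=np.array([.4225,.2725,.098])
S=np.arange(-60,66,4)
for n,im in(("top",f),("side",g)):
  for o in(-15,0,15):
    q=np.array([proj(im,B+o/1000*xf+s/1000*yf) for s in S],np.float32);c=cv2.remap(im["color"],q[:,:1],q[:,1:],cv2.INTER_LINEAR)[:,0]
    print(n,o,' '.join(f"{s}:{a[0]}/{a[2]}" for s,a in zip(S,c) if abs(s)>18))
E
```

```text
top -15 -60:165/150 -56:148/130 -52:88/66 -48:52/25 -44:57/21 -40:98/29 -36:126/34 -32:123/34 -28:119/33 -24:126/33 -20:129/35 20:110/29 24:70/22 28:47/16 32:49/16 36:75/22 40:118/30 44:124/32 48:91/36 52:86/69 56:125/110 60:133/122 64:126/128
top 0 -60:187/176 -56:163/149 -52:99/80 -48:86/66 -44:101/73 -40:110/42 -36:130/37 -32:137/61 -28:148/111 -24:156/137 -20:158/139 20:159/141 24:158/140 28:153/133 32:122/99 36:98/44 40:126/31 44:125/32 48:95/33 52:65/47 56:70/60 60:72/73 64:69/96
top 15 -60:179/167 -56:158/143 -52:97/75 -48:51/21 -44:67/24 -40:111/30 -36:131/34 -32:134/36 -28:129/34 -24:128/32 -20:127/33 20:106/28 24:61/20 28:45/17 32:49/16 36:88/23 40:123/30 44:123/31 48:90/31 52:68/51 56:76/65 60:80/84 64:82/119
side -15 -60:231/223 -56:219/215 -52:212/210 -48:220/216 -44:222/220 -40:235/223 -36:178/106 -32:167/60 -28:158/57 -24:95/44 -20:73/37 20:200/184 24:199/184 28:200/185 32:203/189 36:203/191 40:183/150 44:168/67 48:167/59 52:130/52 56:71/37 60:114/79 64:166/158
side 0 -60:111/170 -56:110/168 -52:111/169 -48:113/172 -44:113/176 -40:113/174 -36:146/95 -32:168/58 -28:165/59 -24:94/44 -20:75/40 20:97/143 24:89/132 28:95/139 32:97/141 36:95/146 40:114/109 44:163/65 48:165/58 52:118/49 56:78/40 60:77/39 64:80/39
side 15 -60:99/147 -56:134/215 -52:140/229 -48:115/197 -44:146/215 -40:140/201 -36:144/102 -32:170/56 -28:167/59 -24:104/52 -20:71/57 20:42/44 24:41/43 28:42/45 32:43/46 36:44/49 40:92/67 44:161/62 48:167/57 52:122/45 56:77/56 60:79/79 64:89/92
```

```bash
python3 - <<'E'
from h import *
g=optics.grab_frame("side");g["color"]=cv2.imread("pics/side1.png")
im=cv2.resize(g["color"][235:275,258:305],None,fx=16,fy=14,interpolation=cv2.INTER_CUBIC)
yf=np.array([.134,.991,0]);xf=np.array([.991,-.134,0])
for c,col in((np.array([.4228,.2755,0]),(0,255,255)),):
  for dx,dy,z in [(a,b,z) for a in(-.025,.025) for b in(-.045,-.033,.033,.045) for z in(.098,)]+[(a,b,.08) for a in(-.008,.008) for b in(-.033,.033)]:
    p=proj(g,c+dx*xf+dy*yf+[0,0,z]);cv2.circle(im,(int((p[0]-258+.5)*16),int((p[1]-235+.5)*14)),4,col if z>.09 else (0,255,0),-1)
cv2.imwrite("pics/c7.png",im)
E
```

```text
(no output)
```

View pics/c7.png

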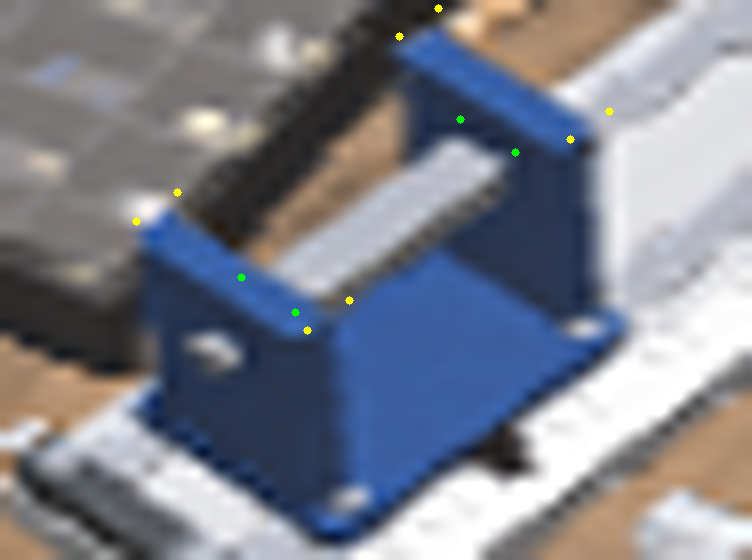

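The overlay shows both cheek tops. The side view puts the carriage centre at s = +7.8 mm; its own bias on the held saddle is +4.3 mm. The top view gives +3.9 mm with a bias of about 1 mm. Both corrected values agree on (0.4228, 0.2756).

```bash
python3 -m creep '{"rows":[[0.14,-0.16,0,0,0,-0.05,30],[0.14,-0.16,0.5,0,0,-0.05,30],[0.14,-0.16,0.9,0,0,-0.05,30],[0.14,-0.16,0.9,0,0,-0.05,30],[0.14,-0.16,0.9,0,0,-0.05,30]]}' 50
python3 - <<'E'
from h import *
o=r.get_obs();print(o["joints"],o["contact_force"],o["tcp_pos"])
for z in (.075,.06):print(togo((.4228,.2756,z),(.991,-.134)))
E
```

```text
clock: 15.78
tcp_pos: [0.4222, 0.276, 0.1092]
orientation: [2.365, 2.067, -0.0]
contact_force: [0.3, -0.8, -4.0]
grip_width: 0.0494
gripper_force: 52.8
[-1.4999  0.6392  1.0835  2.1188 -0.7733  0.8546 -0.0768] [ 0.296  -0.7712 -4.0168] [0.4222 0.276  0.1092]
(array([-0.011 ,  0.0242,  1.369 ]), np.float64(0.0013052792500563015))
(array([-0.0108,  0.0242,  1.969 ]), np.float64(0.0013052792500563015))
```

```bash
python3 -m creep '{"rows":[[0,0.02,0.2,0,0,0,30],[0,0.02,0.4,0,0,0,30],[0,0.02,0.6,0,0,0,30],[0,0.02,0.6,0,0,0,30]]}' 50

```

```text
clock: 16.27
tcp_pos: [0.4223, 0.276, 0.0939]
orientation: [-2.365, -2.068, 0.001]
contact_force: [0.7, 0.7, -2.2]
grip_width: 0.0496
gripper_force: 52.8
```

```bash
python3 -m creep '{"rows":[[0,0,0.3,0,0,0,30],[0,0,0.6,0,0,0,30],[0,0,0.9,0,0,0,30],[0,0,1.2,0,0,0,30],[0,0,1.2,0,0,0,30]]}' 50

```

```text
clock: 16.9
tcp_pos: [0.4222, 0.2759, 0.0637]
orientation: [-2.365, -2.068, 0.002]
contact_force: [-0.4, 0.1, -3.2]
grip_width: 0.0494
gripper_force: 52.8
```

```bash
python3 -m creep '{"rows":[[0,0,0.1,0,0,0,30],[0,0,0.18,0,0,0,30],[0,0,0.22,0,0,0,30],[0,0,0.22,0,0,0,30]]}' 50

```

```text
clock: 17.4
tcp_pos: [0.4225, 0.2762, 0.0588]
orientation: [-2.365, -2.068, -0.0]
contact_force: [0.6, -0.0, -2.7]
grip_width: 0.0498
gripper_force: 52.8
```

```bash
python3 -m creep '{"rows":[[0,0,0.03,0,0,0,30],[0,0,0.06,0,0,0,30],[0,0,0.06,0,0,0,30]]}' 50

```

```text
clock: 17.77
tcp_pos: [0.4226, 0.2762, 0.058]
orientation: [-2.364, -2.067, -0.001]
contact_force: [-3.7, -0.4, 7.5]
grip_width: 0.0497
gripper_force: 54.0
```

Contact came at exactly the expected height. I release and rise.

```bash
python3 -m creep '{"rows":[[0,0,0,0,0,0,52],[0,0,0,0,0,0,65],[0,0,0,0,0,0,80],[0,0,0,0,0,0,80],[0,0,-0.5,0,0,0,80],[0,0,-1.5,0,0,0,80],[0,0,-3,0,0,0,80],[0,0,-4.4,0,0,0,80],[0,0,-4.4,0,0,0,80]]}' 50
python3 - <<'E'
from h import *
o=r.get_obs();print(o["joints"],o["contact_force"],o["tcp_pos"])
g=optics.grab_frame("side");cv2.imwrite("pics/side3.png",g["color"])
cv2.imwrite("pics/c8.png",cv2.resize(g["color"][210:290,240:340],None,fx=7,fy=7,interpolation=cv2.INTER_CUBIC))
E
```

```text
clock: 18.9
tcp_pos: [0.424, 0.2768, 0.1699]
orientation: [-2.365, -2.068, -0.007]
contact_force: [0.1, 0.3, 0.3]
grip_width: 0.0797
gripper_force: 0.0
[-1.592   0.5669  1.2094  2.0747 -0.664   0.9566 -0.1552] [0.0819 0.3092 0.3031] [0.424  0.2768 0.1699]
```

View pics/c8.png

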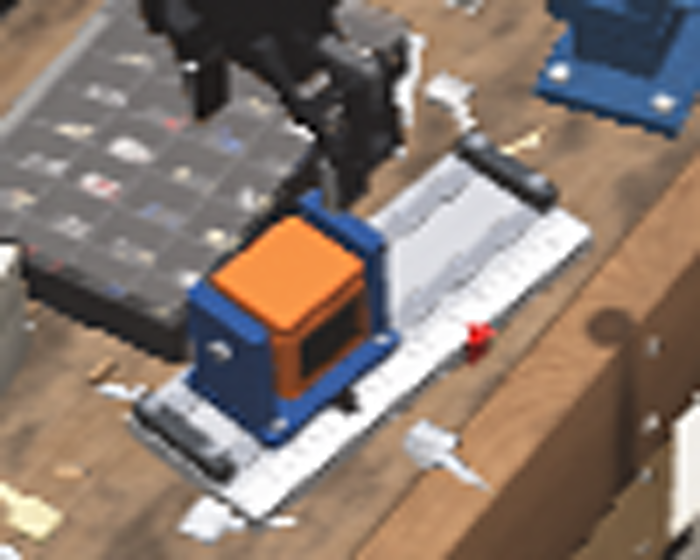

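The saddle hangs astride the bar between the cheeks with its top at about (282,248), and the gripper is clear above. Next I close the fingers and go behind the +y cheek.

```bash
python3 - <<'E'
from h import *
yf=np.array([.134,.991,0]);c=np.array([.4228,.2756,0])
for s,z in((.074,.17),(.074,.056),(.056,.056),(-.004,.056)):print(s,togo(c+s*yf+[0,0,z],(.991,-.134)))
# pointer / mark
f=optics.grab_frame("top");g=optics.grab_frame("side")
red=lambda im,roi:blob(mask(im,(170,100,80),(180,255,255),roi)|mask(im,(0,100,80),(8,255,255),roi))
print(red(f,(235,228,260,246))[0::2][:2],red(g,(300,250,318,268))[0::2][:2])
print(f["color"][226:234,216:230].min(axis=2)); print(g["color"][262:272,283:296].min(axis=2))
E
```

```text
0.074 (array([ 2.9188,  0.0008, -0.0572]), np.float64(0.006377022553802902))
0.074 (array([ 2.9089, -0.0042,  4.5028]), np.float64(0.006377022553802902))
0.056 (array([ 2.1889, -0.0049,  4.5012]), np.float64(0.006377022553802902))
-0.004 (array([-0.2112, -0.007 ,  4.496 ]), np.float64(0.006377022553802902))
(array([246.6667, 238.0667]), 15.0) (array([308.0625, 258.25  ]), 16.0)
[[109 104  99  93  92  83  77  79  75  74  72  66  61  59]
 [173 165 152 138 132 105  66  54  59  70  88  91  83  73]
 [214 216 213 200 190 150  86  52  56  86 128 142 127 113]
 [218 226 227 221 212 165  94  60  76 128 184 202 190 182]
 [207 227 229 228 222 182 117  88 104 155 206 225 219 219]
 [192 223 229 229 226 203 158 141 165 195 220 229 229 229]
 [163 197 206 214 218 212 190 187 208 221 226 229 229 230]
 [105 128 147 163 175 185 180 186 198 207 211 216 222 226]]
[[ 31  29  28  33  81  55  57  57  51  35  87 205 252]
 [ 29  27  47  77  57  57  57  50  39 133 217 226 254]
 [ 31  47  79  57  57  59  53  62 158 240 255 249 234]
 [ 44  60  57  57  59  54  45 149 243 226 234 252 252]
 [ 63  55  57  58  49  42  35  87 216 255 252 252 253]
 [ 55  57  52  38  35  35  34  79 212 255 253 252 221]
 [ 57  52  42 103 161 109  43  55 162 255 255 246 131]
 [ 51  61 162 243 255 255 177 231 240 255 243  98 122]
 [ 59 169 238 239 254 255 255 255 255 243  86 104 107]
 [180 255 255 248 234 253 255 255 200  91 106 111 118]]
```

```bash
cat >> h.py <<'E'
yf=np.array([.134,.991,0]);xf=np.array([.991,-.134,0])
def red(im,roi): return blob(mask(im,(170,100,80),(180,255,255),roi)|mask(im,(0,100,80),(8,255,255),roi))[0]
def dark(im,line,n=60):
    """darkness profile along world points line; centroid parameter index"""
    q=np.array([proj(im,p) for p in line],np.float32)
    return cv2.remap(im["color"],q[:,:1],q[:,1:],cv2.INTER_LINEAR)[:,0].min(axis=1).astype(float)
def gap(tag,im,roi,z0=.016):
    """pointer minus mark along yf, mm, from darkness along the scale at several x offsets from the mark"""
    M=onz(im,red(im,roi),z0); S=np.arange(-15,95,.5)
    for dx in (.012,.016,.020,.024):
        p=dark(im,[M+dx*xf+s/1000*yf+[0,0,.020-z0] for s in S]);i=int(np.argmin(p));w=np.clip(150-p,0,None)*(abs(np.arange(len(S))-i)<20)
        print(tag,int(dx*1000),S[i],p[i],round(float((w*S).sum()/max(w.sum(),1)),1))
E
python3 - <<'E'
from h import *
f=optics.grab_frame("top");f["color"]=cv2.imread("pics/top0.png")
gap("top",f,(235,228,260,246));gap("side",optics.grab_frame("side"),(300,250,318,268))
g=optics.grab_frame("side");print(onz(f,(223.2,230.5),.02),onz(g,(289.2,268.3),.02),onz(f,(246.65,238.05),.016),onz(g,(308.06,258.25),.016))
E
python3 -m creep '{"rows":[[1,0,0,0,0,0,30],[2,0,0,0,0,0,0],[2.9,0,0,0,0,0,0],[2.9,0,1,0,0,0,0],[2.9,0,2.4,0,0,0,0],[2.9,0,3.7,0,0,0,0],[2.9,0,4.4,0,0,0,0],[2.9,0,4.5,0,0,0,0],[2.9,0,4.5,0,0,0,0]]}' 50
python3 - <<'E'
from h import *
o=r.get_obs();print(o["joints"],o["contact_force"],o["tcp_pos"]);c=np.array([.4228,.2756,0])
for s,z in((.056,.056),(-.004,.056)):print(s,togo(c+s*yf+[0,0,z],(.991,-.134)))
E
```

```text
top 12 75.5 153.0 0.0
top 16 76.0 88.0 76.0
top 20 76.5 60.0 76.0
top 24 75.0 46.0 75.5
side 12 73.5 185.0 0.0
side 16 75.0 51.0 75.0
side 20 75.0 38.0 74.1
side 24 71.0 36.0 73.4
[0.3826 0.2818 0.02  ] [0.3839 0.2874 0.02  ] [0.3583 0.2092 0.016 ] [0.357  0.2129 0.016 ]
clock: 20.32
tcp_pos: [0.4329, 0.3484, 0.0555]
orientation: [2.365, 2.068, 0.002]
contact_force: [0.6, -0.0, -0.3]
grip_width: -0.0002
gripper_force: 0.0
[-1.4727  0.7729  0.9603  2.0253 -0.8865  0.8304 -0.1196] [ 0.5783 -0.0241 -0.2679] [0.4329 0.3484 0.0555]
0.056 (array([-0.6996, -0.0093, -0.0215]), np.float64(0.0038767278286755413))
-0.004 (array([-3.0996, -0.0106, -0.0233]), np.float64(0.0038767278286755413))
```

```bash
python3 -m creep '{"rows":[[-0.4,0,0,0,0,0,0],[-0.6,0,0,0,0,0,0],[-0.8,0,0,0,0,0,0],[-1.0,0,0,0,0,0,0],[-1.2,0,0,0,0,0,0],[-1.4,0,0,0,0,0,0],[-1.6,0,0,0,0,0,0],[-1.8,0,0,0,0,0,0],[-2.0,0,0,0,0,0,0],[-2.0,0,0,0,0,0,0]]}' 50
python3 - <<'E'
from h import *
o=r.get_obs();print(o["joints"],o["contact_force"],o["tcp_pos"]);c=np.array([.4228,.2756,0])
print((o["tcp_pos"]-c)@yf)
gap("top",optics.grab_frame("top"),(235,228,260,246));gap("side",optics.grab_frame("side"),(300,250,318,268))
E
```

```text
clock: 21.58
tcp_pos: [0.426, 0.3008, 0.0557]
orientation: [-2.362, -2.068, -0.006]
contact_force: [1.2, 6.5, -0.0]
grip_width: 0.0001
gripper_force: 0.0
[-1.4371  0.7265  0.9628  2.1066 -0.888   0.7837 -0.0344] [ 1.1869  6.4531 -0.011 ] [0.426  0.3008 0.0557]
0.02536395672302081
top 12 41.0 156.0 0.0
top 16 41.5 93.0 42.1
top 20 42.0 60.0 42.1
top 24 41.5 61.0 41.3
side 12 39.0 188.0 0.0
side 16 40.5 61.0 39.9
side 20 40.0 34.0 39.2
side 24 40.5 34.0 39.2
```

```bash
python3 -m creep '{"rows":[[-0.2,0,0,0,0,0,0],[-0.4,0,0,0,0,0,0],[-0.6,0,0,0,0,0,0],[-0.8,0,0,0,0,0,0],[-0.95,0,0,0,0,0,0],[-1.03,0,0,0,0,0,0],[-1.03,0,0,0,0,0,0],[-1.03,0,0,0,0,0,0]]}' 50
python3 - <<'E'
from h import *
o=r.get_obs();print(o["contact_force"],o["tcp_pos"]);c=np.array([.4228,.2756,0])
print((o["tcp_pos"]-c)@yf)
gap("top",optics.grab_frame("top"),(235,228,260,246));gap("side",optics.grab_frame("side"),(300,250,318,268))
E
```

```text
clock: 22.68
tcp_pos: [0.4223, 0.2755, 0.0556]
orientation: [-2.361, -2.068, -0.005]
contact_force: [0.5, 6.8, 1.6]
grip_width: 0.0
gripper_force: 0.0
[0.5006 6.7758 1.5691] [0.4223 0.2755 0.0556]
-0.00011203492661042875
top 12 94.5 43.0 89.9
top 16 94.5 25.0 89.8
top 20 92.5 25.0 88.9
top 24 83.5 26.0 85.9
side 12 14.0 145.0 14.0
side 16 17.0 35.0 15.1
side 20 14.5 35.0 14.3
side 24 18.0 34.0 14.5
```

Halted about 15 mm short (side 14–15, top-derived 16.5). Now small taps, backing off between them.

```bash
python3 -m creep '{"rows":[[-0.08,0,0,0,0,0,0],[-0.16,0,0,0,0,0,0],[-0.16,0,0,0,0,0,0],[0.1,0,0,0,0,0,0],[-0.16,0,0,0,0,0,0],[-0.24,0,0,0,0,0,0],[-0.32,0,0,0,0,0,0],[-0.32,0,0,0,0,0,0],[0.1,0,0,0,0,0,0],[1,0,0,0,0,0,0]]}' 50
sed -i 's/np.arange(-15,95,.5)/np.arange(-12,25,.5)/' h.py
python3 - <<'E'
from h import *
o=r.get_obs();print(o["contact_force"],o["tcp_pos"],r.get_obs()["joints"])
f=optics.grab_frame("top")
gap("top",f,(235,228,260,246));gap("side",optics.grab_frame("side"),(300,250,318,268))
print(f["color"][228:240,238:256].min(axis=2))
E
```

```text
clock: 24.02
tcp_pos: [0.4254, 0.2965, 0.0548]
orientation: [2.367, 2.064, -0.002]
contact_force: [0.2, 0.3, -1.6]
grip_width: 0.0001
gripper_force: 0.0
[ 0.187   0.3163 -1.5962] [0.4254 0.2965 0.0548] [-1.4354  0.7279  0.965   2.1106 -0.8854  0.7835 -0.0345]
top 12 6.5 156.0 0.0
top 16 7.0 96.0 7.1
top 20 7.5 62.0 6.9
top 24 8.0 52.0 7.4
side 12 4.0 174.0 0.0
side 16 5.0 58.0 5.1
side 20 6.5 27.0 5.5
side 24 5.0 34.0 5.8
[[ 88  79  77  75  72  65  63  61  64  64  62  64  61  52  44  56  43  40]
 [107 103 104 103  97  82  75  78  79  76  79  77  72  66  60  54  44  45]
 [168 161 160 152 141 103  62  51  59  79  92  99  97  86  71  59  51  61]
 [216 215 215 206 194 146  82  55  65  98 133 148 143 127 115 100  91  97]
 [226 228 228 218 210 164  97  72  90 141 191 209 200 186 182 175 165 164]
 [226 227 229 228 222 181 124 105 126 178 217 226 220 217 218 220 215 216]
 [225 227 228 229 226 206 168 157 175 200 222 229 228 228 228 226 225 226]
 [198 202 207 211 216 215 198 191 192 190 211 228 229 230 228 225 226 228]
 [119 131 142 156 171 185 184 178 163 151 180 206 217 225 224 225 226 228]
 [ 86  88  95 101 108 117 112 105  91  88 121 151 172 189 193 195 202 206]
 [ 84  82  85  86  84  84  78  64  54  58  66  80 101 113 117 118 129 142]
 [ 82  82  82  83  87  87  83  72  66  66  59  63  70  81  82  80  85  94]]
```

Gap is about 7 mm from the top view and 5.5 mm from the side, which reconcile at about 6.5 mm. Next tap about 2.5–3 mm.

```bash
python3 -m creep '{"rows":[[-0.8,0,0,0,0,0,0],[-1.25,0,0,0,0,0,0],[-1.35,0,0,0,0,0,0],[-1.42,0,0,0,0,0,0],[-1.42,0,0,0,0,0,0],[-1.42,0,0,0,0,0,0],[-1,0,0,0,0,0,0],[0,0,0,0,0,0,0],[0,0,0,0,0,0,0]]}' 50
python3 - <<'E'
from h import *
print(r.get_obs()["tcp_pos"])
gap("top",optics.grab_frame("top"),(235,228,260,246));gap("side",optics.grab_frame("side"),(300,250,318,268))
E
```

```text
clock: 25.25
tcp_pos: [0.4256, 0.2987, 0.0547]
orientation: [2.363, 2.07, 0.0]
contact_force: [0.9, -0.3, 0.1]
grip_width: -0.0
gripper_force: 0.0
[0.4256 0.2987 0.0547]
top 12 3.0 138.0 3.3
top 16 3.5 87.0 4.0
top 20 4.0 64.0 4.1
top 24 4.5 61.0 4.7
side 12 1.5 105.0 1.6
side 16 2.5 97.0 2.5
side 20 2.5 33.0 1.2
side 24 0.0 31.0 1.9
```

```bash
python3 -m creep '{"rows":[[-0.8,0,0,0,0,0,0],[-1.3,0,0,0,0,0,0],[-1.42,0,0,0,0,0,0],[-1.48,0,0,0,0,0,0],[-1.48,0,0,0,0,0,0],[-1.48,0,0,0,0,0,0],[-1,0,0,0,0,0,0],[0,0,0,0,0,0,0],[0,0,-2.5,0,0,0,0],[0,0,-4.5,0,0,0,0]]}' 50
python3 - <<'E'
from h import *
print(r.get_obs()["tcp_pos"])
gap("top",optics.grab_frame("top"),(235,228,260,246));g=optics.grab_frame("side");gap("side",g,(300,250,318,268))
c,rect,A,_=blob(mask(g,(5,140,60),(25,255,255),(270,225,320,275)));print(c,A)
m=np.array([.4228,.2756,0])-.0735*yf
print(proj(g,m+[0,0,.094]))
E
```

```text
clock: 26.6
tcp_pos: [0.4255, 0.2977, 0.1686]
orientation: [2.363, 2.067, -0.002]
contact_force: [0.7, 1.2, 0.2]
grip_width: 0.0002
gripper_force: 0.0
[0.4255 0.2977 0.1686]
top 12 2.0 136.0 1.7
top 16 3.0 86.0 2.4
top 20 1.5 62.0 2.5
top 24 1.5 62.0 2.5
side 12 -0.5 155.0 0.0
side 16 -0.5 95.0 -0.2
side 20 2.0 26.0 -0.3
side 24 -0.5 35.0 0.8
[296.7143 239.004 ] 252.0
[295.9826 234.8412]
```

Gap is about 2 mm, not past the mark. The saddle is still on the bar and the arm is clear.

```bash
python3 -c "
from bench import r
print(r.hand_in())"
```

```text
the job is handed in; nothing more can be done
None
```

The job is handed in: the saddle hangs on the bar between the two cheeks, and the stop pointer is about 2 mm short of the red mark (top view 2.4 mm, side view about 0), so within 4 mm and not past it.

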